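# Put the setting block away, then pin the print-frame hinge

### The arm

A 7-joint arm with a two-finger parallel gripper is mounted at the origin on the work surface; the furniture and walls round the work are solid. World frame = base frame: x ahead of the robot, y to its left, z up, the work surface at z = 0. Lengths are in mm, angles in rad, forces in N, time in s.
With the tool pointing down it reaches from about 400 to 750 mm from the base axis. Payload 19.5 kg.
Tool frame: the origin (TCP) lies midway between the tips of the shut fingers; the grasp point (between the pads) lies bot.tcp_to_grasp behind it (bot.tcp_to_grasp is the distance from the TCP to the grasp point, in mm); z points along the fingers, y is the line along which they close (so a half turn about z gives the same grasp; the last joint's range is limited). The gripper opens to 85 mm and grips with 20 to 120 N. Pads are 22 mm wide; open, the fingers measure 114 mm over their backs; the gripper's body (76 mm by 85 mm) begins 54 mm behind the grasp point. The pads swing forward as they close: fully open they stand 13 mm farther back than shut.
Start: joints at [-1.354, 0.707, -0.028, 1.485, 0.022, 0.951, -0.075], TCP at [147.142, 555.825, 207.868] pointing down, gripper open.
Joint ranges: [-2.71, 2.71], [-0.32, 2.16], [-1.57, 1.52], [0, 2.45], [-1.46, 4.6], [0, 2.02], [-2.83, 2.83]. Speed limits (rad/s): [1.89, 1.89, 2.57, 2.57, 3.01, 3.01, 3.01].

### API

Orientations are given as a rotation vector (axis times angle).
In Python, from cell import bot gives the robot as it stands. The module is installed in compiled form; this text tells all that it offers.
- The arm moves only by the tool jog_arm, never from a script. Its argument "motion" is a list of rows, each a list of 3 entries, a list of its own where there are three numbers: the turn, a rotation vector about the tool's x, y, z in units of 180 degrees (1.0 is 180 degrees), then the shift along the tool's x, y, z in units of 200 mm (1.0 is 200 mm), then the opening, from -1 (shut) to 1 (fully open). A call has 1 to 5 rows; each row is the pose to reach, as a shift and turn from the pose commanded when the call began, along the tool's axes at that moment, turning the shorter way round; what a row does not reach only later rows make up. A row lasts 1/12 s, in which the tool goes at most 41.7 mm and 7.16 degrees, less where a joint would pass 70% of its speed; a pose out of reach is approached as far as the arm can. A call with a number of a shift or a turn outside -1 to 1 is refused whole. A call with a gripper value outside its range is refused whole. The fingers move at their own pace and stop on an object; "grip_force" is the grip in N (left out, the last holds). Time passes only in rows, so rows that repeat a pose let the fingers close. It gives the time, the measured TCP pose, the force, the opening and the grip force at its end, in the units of the state.
- bot.sense(): the state, without advancing time (a new reading comes with each control period).
- bot.grab_frame(name): name is "side" or "top"; returns a dict with "img" (400x640x3 uint8, blue, green, red), "fx", "fy", "cx", "cy" (pixels), "rvec" (rotation vector, rad) and "tvec" (3), from world to camera coordinates, as OpenCV has them. Camera axes: x right, y down, z forward; pixel columns grow to the right and rows downward; lengths in mm; the calibration is good to about 2 mm. A picture is of the moment at which its call begins. There is no depth.
- bot.close_job(): hands the job in; it is judged then, once.
The state is a dict: "t": time; "joint_pos": joint angles; "joint_vel": joint speeds; "effort": joint torques, N m; "ee_pos": TCP position; "tool_rot": TCP orientation; "wrist_force": force on the tool from outside, world axes, zero at the start; "moment": the same for the moment, N m; "gripper_width": finger opening in mm; "grip_force": force on a finger pad.
Only numpy, scipy, OpenCV 4.12 (cv2) and the standard library are available. Lean on these libraries where they do the work, as an engineer would, in place of code of your own. Each camera call takes 0.05 s, during which the arm holds its last target. There are 200 camera calls.

### The job

The screen-print frame hinge has been spaced out with a wooden setting block, which still stands between its two knuckles. Put that block back upright, right down in its own slot (the empty one made to its size, beside the smaller block in its slot) and let it go; then take the hinge pin by its wooden handle from its cradle and thread it from the robot's left through the near bushing and then the far one, until its nose stands at least a centimetre out on the far side. Finish still holding the pin there, quite still, and leave the smaller block and the other things on the table where they are.

Things in the scene. Friction and masses are not known exactly. Their poses are not given: they have to be found in the camera images.
- hinge: fixed hinge: dark steel plate 60 (x) x 130 (y) x 8 mm with two upright aluminium knuckles, each 40 (x) x 16 (y) mm, top at z = 98, gap between them y -22 to +22. Both have a 16 mm through bore along y, axis at x = 0, z = 80, with a 2 mm chamfer and a brass flange 2 mm proud on the +y side. Origin: centre of the plate's underside; +y is roughly the robot's left, where the pin goes in
- near_bushing (a point): centre of the bore's mouth on the outer (+y) face of the near knuckle, 80 mm above the table; axes as the hinge's
- far_bushing (a point): centre of the bore's mouth on the outer (-y) face of the far knuckle, where the pin comes out, 76 mm from near_bushing; axes as the hinge's
- setting_block: loose upright light wooden block, 30 (x) x 40 (y) x 95 (z) mm, about 90 g, with a dark line round it near each end; stands on the hinge's base plate between the knuckles, its top 5 mm above theirs. Origin: centre of its underside. Grip it near its top across the 30 mm (x) width
- large_slot: fixed wooden pocket, outside 52 (x) x 62 (y) x 28 (z) mm, open at the top, opening 36 (x) x 46 (y) mm, floor 6 mm above the table; empty. Origin: centre of its underside. It and the small slot may stand either way round
- large_slot_floor (a point): centre of the large slot's inner floor; the setting block's origin belongs here, the block's x and y along the slot's x and y
- small_slot: fixed wooden pocket of the same outside size with a smaller opening, 26 x 36 mm, in which the small block stands. Origin: centre of its underside
- small_block: loose wooden block 20 (x) x 30 (y) x 75 (z) mm standing in the small slot; to be left there. Origin: centre of its underside
- pin: loose hinge pin 175 mm long, about 80 g: steel shank 12 mm thick, 105 mm long, its nose tapering over 6 mm to 6 mm; round dark wooden handle 20 mm thick, 70 mm long. Origin: on the axis at the shoulder where shank and handle meet; handle along +y, shank along -y. Starts level in the cradle, axis 50 mm above the table, nose to the robot's right
- pin_tip (a point): tip of the pin's nose, on its axis, 105 mm from the shoulder
- pin_grip (a point): place to grip the handle, on its axis, 30 mm behind the shoulder, clear of the cradle's forks
- cradle: fixed wooden cradle for the pin: base 56 (x) x 160 (y) x 8 mm with two open-topped forks 46 (x) x 10 (y) mm, 56 mm high, at y = -68 mm (under the shank) and y = +68 mm (under the handle's end); the pin lifts straight up out of it. Origin: centre of its underside
- muller: bystander: white glass muller (waisted grinder), 52 mm across, 92 mm high; origin at the centre of its underside
- dish: bystander: round glass ink dish, 78 mm across, 38 mm high; origin at the centre of its underside
- pebble: bystander: ochre pebble 37 x 49 x 26 mm; origin at the centre of its underside
There are look-alikes about, which are no part of the job. Leave any turquoise look-alike of the setting_block alone.

How it is judged:
By the outcome, as a careful person would: the job done as asked, in the order asked, and still so for the second after the job is handed in, while the arm keeps its last pose, push and grip.
It also fails if it takes over 58 s, if anything falls off the work surface, if the arm or the gripper's body presses on something with over 40 N, if the wrist force passes 120 N, or if a joint passes its speed limit or range.

## Working session

There is one attempt and no reset: what is moved stays moved. The work goes in short steps, Python scripts to look and compute and a tool call to move; the robot and the scene stay as the last step left them, time stands still between calls to the robot, and variables do not carry over. Pictures are saved under pics/ and viewed, at most 10 in all, crops included, and the job is handed in when it is done.

Besides the shell and the picture viewer there is one more tool, called after "Call:" as name([rows], argument=value, ...), one row to a line, values as JSON. jog_arm: Moves the arm, as the interface text tells. Its arguments: {"type":"object","properties":{"motion":{"type":"array","items":{"type":"array"}},"grip_force":{"type":"number"}},"required":["motion"]}

```bash
mkdir -p pics; cat > h.py <<'E'
import numpy as np, cv2, pickle
from cell import bot
from scipy.spatial.transform import Rotation as R
def P(f,p):
    K=np.array([[f['fx'],0,f['cx']],[0,f['fy'],f['cy']],[0,0,1.]])
    return cv2.projectPoints(np.atleast_2d(np.float64(p)),np.float64(f['rvec']),np.float64(f['tvec']),K,None)[0][:,0]
def ray(f,u,v,z):
    M=cv2.Rodrigues(np.float64(f['rvec']))[0];c=-M.T@np.ravel(f['tvec'])
    d=M.T@np.array([(u-f['cx'])/f['fx'],(v-f['cy'])/f['fy'],1]);return c+d*(z-c[2])/d[2]
def st():
    s=bot.sense();return s,np.array(s['ee_pos']),R.from_rotvec(s['tool_rot'])
def rel(p,Rw=None):
    s,q,r=st();sh=r.inv().apply(np.array(p)-q)/200
    t=(r.inv()*Rw).as_rotvec()/np.pi if Rw is not None else np.zeros(3)
    print('turn',t.round(4),'shift',sh.round(4));return t,sh
E
python3 - <<'E'
from h import *
for n in('top','side'):
    f=bot.grab_frame(n);pickle.dump(f,open(n+'0.pkl','wb'));cv2.imwrite(f'pics/{n}0.png',cv2.resize(f['img'],(800,500),interpolation=cv2.INTER_CUBIC))
    M=cv2.Rodrigues(np.float64(f['rvec']))[0];print(n,f['fx'],f['cx'],f['cy'],(-M.T@np.ravel(f['tvec'])).round(1));print(M.round(3))
s=bot.sense();print({k:np.round(v,3) for k,v in s.items()},bot.tcp_to_grasp);print(R.from_rotvec(s['tool_rot']).as_matrix().round(3))
E
```

```text
top 457.41517962170764 321.2866672665669 207.4428158447286 [ 300.3   88.4 1233.8]
[[ 0.023 -0.999  0.03 ]
 [-0.995 -0.025 -0.095]
 [ 0.095 -0.028 -0.995]]
side 442.4676458725992 314.86345316601955 196.166791036184 [ -39.1 -812.5  876.7]
[[ 0.882 -0.472 -0.009]
 [-0.3   -0.545 -0.783]
 [ 0.364  0.693 -0.622]]
{'t': np.float64(0.1), 'joint_pos': array([-1.354,  0.707, -0.028,  1.485,  0.022,  0.951, -0.076]), 'joint_vel': array([-0.   , -0.002, -0.002, -0.001, -0.   ,  0.001, -0.002]), 'effort': array([ 2.0000e-03, -8.8428e+01,  1.2370e+00, -2.3645e+01,  1.7000e-02,
        5.0000e-03, -0.0000e+00]), 'ee_pos': array([147.09 , 555.611, 207.491]), 'tool_rot': array([-4.050e-01, -3.115e+00,  1.000e-03]), 'wrist_force': array([0.187, 0.2  , 0.802]), 'moment': array([0.009, 0.047, 0.023]), 'grip_force': np.float64(0.0), 'gripper_width': np.float64(85.17)} 18.700000000000003
[[-0.967  0.256 -0.   ]
 [ 0.256  0.967 -0.001]
 [-0.    -0.001 -1.   ]]
```

View pics/top0.png

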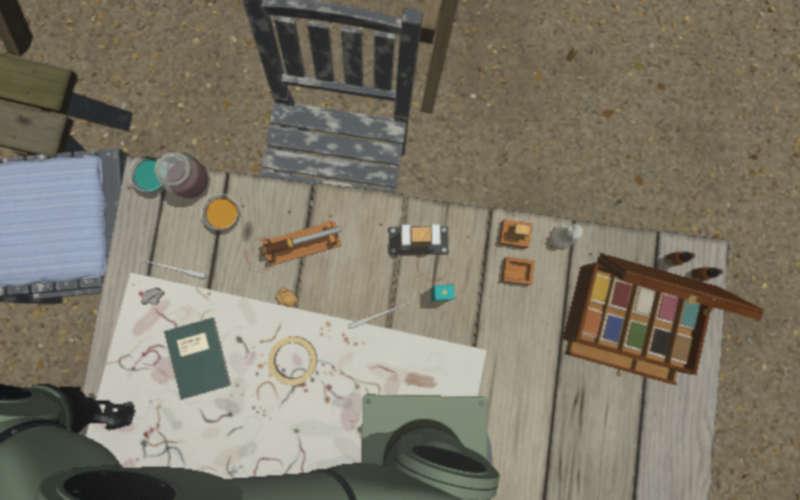

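View pics/side0.png

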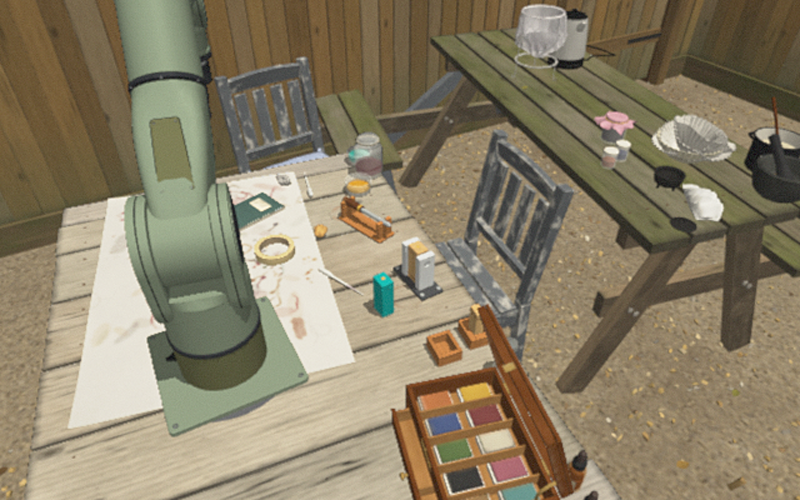

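The top view shows the cradle and pin near (300,243), the hinge with block at (418,240), the empty slot at (518,271), the small slot with its block at (516,233), and the turquoise look-alike at (443,292). Next I'll enlarge.

```bash
python3 - <<'E'
from h import *
f=pickle.load(open('top0.pkl','rb'));g=pickle.load(open('side0.pkl','rb'))
def crop(im,x,y,w,h,k):return cv2.resize(im[y:y+h,x:x+w],None,fx=k,fy=k,interpolation=cv2.INTER_CUBIC)
a=crop(f['img'],200,172,80,42,10)[:, :800]
cv2.imwrite('pics/a.png',a)
cv2.imwrite('pics/b.png',crop(f['img'],305,170,130,65,6))
cv2.imwrite('pics/c.png',crop(g['img'],265,150,133,145,4)[:,:])
E
```

```text
(no output)
```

View pics/a.png

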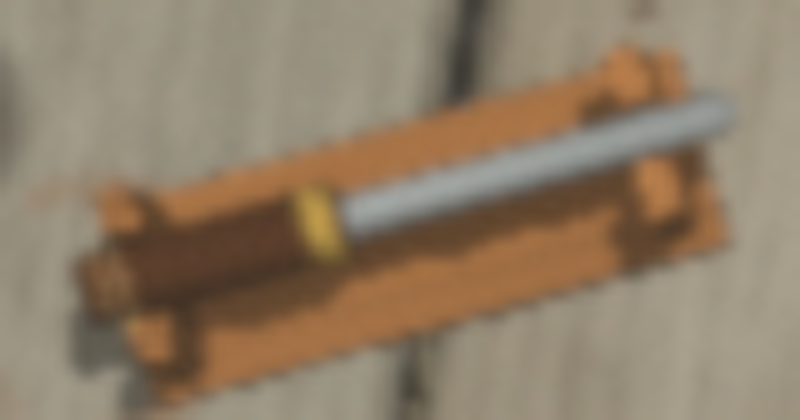

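View pics/b.png

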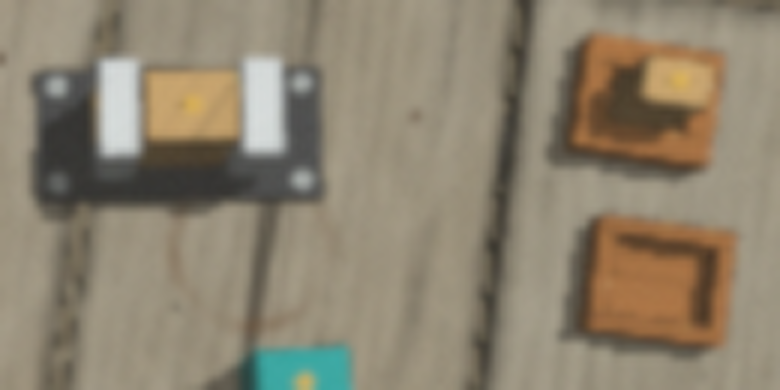

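View pics/c.png

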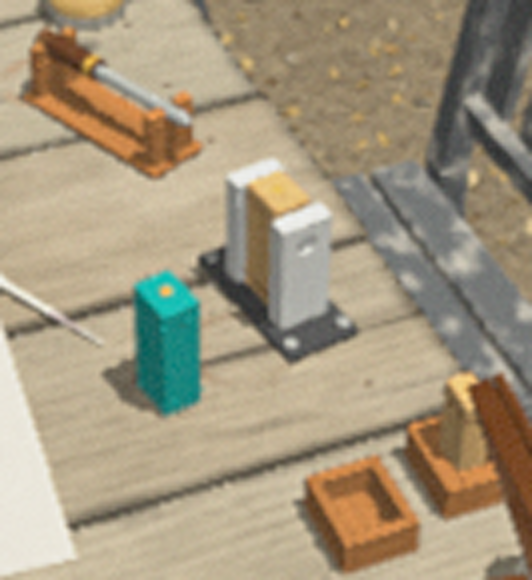

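The crops show these points:
- **a:** the pin, with nose at (735,105), shoulder at (345,218) and handle end at (85,290).
- **b:** the hinge plate corners (38,72) to (322,200), the block top (146,68) to (240,140), and the empty slot's outer corners (600,215) and (738,232).
- **c:** the same from the side, with the bore at (307,246), the slot top's left corner at (305,488), and the pin from (190,120) to (45,38).

Now I'll fit the poses.

```bash
cat > fit.py <<'E'
from h import *
from scipy.optimize import least_squares
f=pickle.load(open('top0.pkl','rb'));g=pickle.load(open('side0.pkl','rb'))
V={'a':(f,200,172,10),'b':(f,305,170,6),'c':(g,265,150,4)}
def fit(name,pts,x0):
    def res(x):
        c,s=np.cos(x[2]),np.sin(x[2]);out=[]
        for v,U,W,(a,b,z) in pts:
            F,ox,oy,k=V[v];p=P(F,[x[0]+c*a-s*b,x[1]+s*a+c*b,z])[0]
            out+=[p[0]-(ox+(U+.5)/k-.5),p[1]-(oy+(W+.5)/k-.5)]
        return np.array(out)
    r=least_squares(res,x0,x_scale=[1,1,.01],loss='soft_l1',f_scale=.5);print(name,r.x.round(3));print(res(r.x).reshape(-1,2).round(1).tolist());return r.x
fit('hinge',[('b',38,72,(30,65,8)),('b',318,68,(30,-65,8)),('b',322,200,(-30,-65,8)),('b',38,202,(-30,65,8)),
('b',98,60,(20,38,98)),('b',138,157,(-20,22,98)),('b',98,157,(-20,38,98)),('b',284,57,(20,-38,98)),('b',284,155,(-20,-38,98)),('b',242,57,(20,-22,98)),
('c',272,222,(-20,-38,98)),('c',332,210,(20,-38,98)),('c',307,246,(0,-38,80)),('c',290,360,(-30,-65,4)),('c',357,328,(30,-65,4)),('c',198,260,(-30,65,8)),('c',226,180,(-20,38,98))],[590,0,0])
fit('block',[('b',146,68,(15,20,103)),('b',240,68,(15,-20,103)),('b',240,140,(-15,-20,103)),('b',146,140,(-15,20,103)),('c',246,182,(-15,20,103)),('c',282,172,(15,20,103))],[590,0,0])
fit('slot',[('b',600,215,(26,31,28)),('b',738,232,(26,-31,28)),('b',722,348,(-26,-31,3)),('b',583,335,(-26,31,3)),
('c',305,488,(-26,31,28)),('c',372,458,(26,31,28)),('c',418,525,(26,-31,28)),('c',345,548,(-26,-31,28)),('c',345,572,(-26,-31,0)),('c',310,515,(-26,31,0))],[520,-150,0])
fit('pin',[('a',735,105,(0,-105,50)),('a',345,218,(0,0,50)),('a',88,287,(0,70,50)),('c',190,120,(0,-105,50)),('c',43,40,(0,70,50))],[590,200,.2])
fit('smallslot',[('b',590,34,(26,31,28)),('b',724,50,(26,-31,28)),('b',708,167,(-26,-31,3)),('b',570,150,(-26,31,3)),('c',410,425,(-26,31,28)),('c',450,490,(-26,-31,28)),('c',452,512,(-26,-31,0))],[590,-150,0])
E
python3 fit.py
```

```text
hinge [4.59991e+02 1.98510e+01 3.90000e-02]
[[-1.0, -0.1], [0.3, -0.0], [0.1, -0.1], [-0.6, 0.2], [0.1, 0.3], [0.1, -0.2], [0.3, -0.1], [-0.7, 0.4], [-0.4, -0.1], [-0.1, 0.5], [2.9, 3.1], [0.1, 1.3], [0.1, -0.3], [-0.1, 0.6], [0.8, 1.1], [-0.4, -1.3], [0.1, -1.1]]
block [4.6060e+02 1.8908e+01 3.4000e-02]
[[-0.2, 0.2], [0.1, 0.1], [0.3, 0.0], [-0.1, 0.2], [0.3, -0.1], [0.3, -0.9]]
slot [ 3.96848e+02 -1.97342e+02 -7.90000e-02]
[[0.3, 0.6], [0.3, 0.2], [-0.9, 0.7], [-0.4, 0.5], [-0.2, -1.9], [1.1, -0.5], [1.4, -0.4], [1.0, 0.5], [0.5, 1.9], [-1.7, -1.3]]
pin [4.44709e+02 2.81961e+02 3.08000e-01]
[[0.1, 0.1], [0.0, -0.1], [-0.5, 0.5], [0.6, 0.8], [0.2, -0.5]]
smallslot [ 4.80833e+02 -1.90218e+02 -1.07000e-01]
[[-0.2, -0.8], [0.3, -0.4], [-1.4, 0.3], [-0.9, 0.1], [-0.2, 0.3], [1.1, 0.5], [-0.3, 2.4]]
```

```bash
cat >> h.py <<'E'
def down(a): # tool z down, tool y at world angle a
    c,s=np.cos(a),np.sin(a);return R.from_matrix(np.array([[-s,c,0],[c,s,0],[0,0,-1]]))
def plan(p,Rw,n,q=None,r=None):
    s,q0,r0=st();q=q0 if q is None else np.array(q);r=r0 if r is None else r
    t=(r.inv()*Rw).as_rotvec()
    for i in range(n):
        d=(np.array(p)-q)/n;ri=r*R.from_rotvec(t*i/n)
        print('turn',(t/n/np.pi).round(4),'shift',(ri.inv().apply(d)/200).round(4))
E
python3 - <<'E'
from h import *
print(down(np.radians(75.2)).as_matrix().round(3))
plan([460.3,19.4,200],down(.036),4)
for u,v,z in[(305,385,95),(280,560,0)][:1]: print(ray(pickle.load(open('top0.pkl','rb')),305+u/6,170+v/6,z))
E
```

```text
[[-0.967  0.255  0.   ]
 [ 0.255  0.967  0.   ]
 [ 0.     0.    -1.   ]]
turn [-1.000e-04  1.000e-04  1.015e-01] shift [-0.55   -0.5477  0.0099]
turn [-1.000e-04  1.000e-04  1.015e-01] shift [-0.694  -0.3476  0.0097]
turn [-1.000e-04  1.000e-04  1.015e-01] shift [-0.768  -0.1124  0.0096]
turn [-1.000e-04  1.000e-04  1.015e-01] shift [-0.7646  0.1341  0.0094]
[344.49778649 -31.50530196  95.        ]
```

Call:
jog_arm([
  [[0, 0, 0.1015], [-0.55, -0.548, 0.01], 1],
  [[0, 0, 0.1015], [-0.55, -0.548, 0.01], 1],
  [[0, 0, 0.1015], [-0.55, -0.548, 0.01], 1],
  [[0, 0, 0.1015], [-0.55, -0.548, 0.01], 1],
])

```text
t: 0.43
ee_pos: [226.6, 418.7, 205.8]
tool_rot: [0.905, 3.008, -0.002]
wrist_force: [1.1, -0.5, -0.2]
gripper_width: 85.4
grip_force: 0.0
```

Call:
jog_arm([
  [[0, 0, 0.1015], [-0.694, -0.348, 0.01], 1],
  [[0, 0, 0.1015], [-0.694, -0.348, 0.01], 1],
  [[0, 0, 0.1015], [-0.694, -0.348, 0.01], 1],
  [[0, 0, 0.1015], [-0.694, -0.348, 0.01], 1],
])

```text
t: 0.77
ee_pos: [304.7, 284.7, 203.9]
tool_rot: [1.371, 2.826, -0.001]
wrist_force: [0.0, 0.5, 0.4]
gripper_width: 85.3
grip_force: 0.0
```

Call:
jog_arm([
  [[0, 0, 0.1015], [-0.768, -0.112, 0.01], 0.4],
  [[0, 0, 0.1015], [-0.768, -0.112, 0.01], 0.4],
  [[0, 0, 0.1015], [-0.768, -0.112, 0.01], 0.4],
  [[0, 0, 0.1015], [-0.768, -0.112, 0.01], 0.4],
])

```text
t: 1.1
ee_pos: [383.2, 150.6, 201.9]
tool_rot: [1.802, 2.572, -0.001]
wrist_force: [0.7, 0.8, -0.3]
gripper_width: 60.0
grip_force: 0.0
```

Call:
jog_arm([
  [[0, 0, 0.1015], [-0.765, 0.134, 0.01], 0.4],
  [[0, 0, 0.1015], [-0.765, 0.134, 0.01], 0.4],
  [[0, 0, 0.1015], [-0.765, 0.134, 0.01], 0.4],
  [[0, 0, 0.1015], [-0.765, 0.134, 0.01], 0.4],
  [[0, 0, 0.1015], [-0.765, 0.134, 0.01], 0.4],
])

```text
t: 1.52
ee_pos: [462.5, 14.0, 199.7]
tool_rot: [2.187, 2.252, -0.002]
wrist_force: [0.5, -0.4, -0.7]
gripper_width: 60.1
grip_force: 0.0
```

```bash
python3 - <<'E'
from h import *
s,q,r=st();print(s['t'],q,s['gripper_width'],np.round(s['joint_pos'],2),np.round(s['wrist_force'],1))
rel([460.3,19.4,67],down(.036))
E
```

```text
1.5167 [462.45241827  14.0138619  199.71902143] 60.11081991284926 [-0.24  0.57  0.23  1.89 -0.19  0.7   0.14] [ 0.5 -0.4 -0.7]
turn [ 0.0003  0.0008 -0.0021] shift [ 0.0289 -0.0106  0.6635]
```

Call:
jog_arm([
  [[0, 0, -0.002], [0.029, -0.011, 0.0], 0.4],
  [[0, 0, -0.002], [0.029, -0.011, 0.2], 0.4],
  [[0, 0, -0.002], [0.029, -0.011, 0.4], 0.4],
  [[0, 0, -0.002], [0.029, -0.011, 0.4], 0.4],
])

```text
t: 1.85
ee_pos: [455.2, 26.5, 115.2]
tool_rot: [-2.167, -2.267, 0.009]
wrist_force: [-1.8, 0.6, -0.9]
gripper_width: 59.7
grip_force: 0.0
```

```bash
python3 - <<'E'
from h import *
s,q,r=st();print(q)
rel([460.3,19.4,67],down(.036))
f=bot.grab_frame('top');pickle.dump(f,open('top1.pkl','wb'));cv2.imwrite('pics/t1.png',cv2.resize(f['img'][165:215,300:390],None,fx=8,fy=8,interpolation=cv2.INTER_CUBIC))
E
```

```text
[455.21245974  26.46133179 115.16162432]
turn [-0.0024  0.0001  0.0028] shift [-0.0364  0.0257  0.2406]
```

View pics/t1.png

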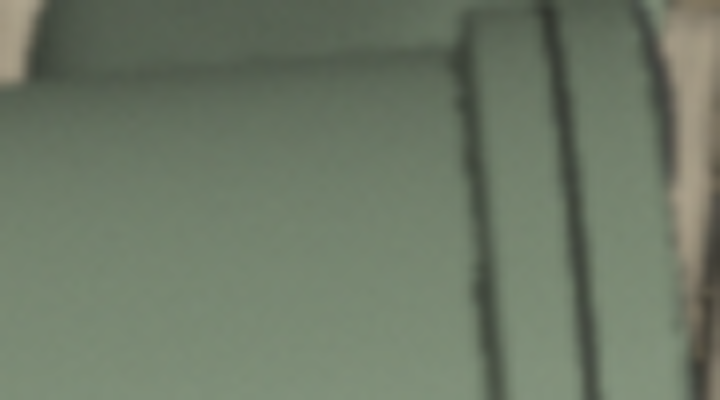

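The top view is blocked by the arm, and the earlier reading was taken before the arm had settled. I'll let it settle and then correct.

Call:
jog_arm([
  [[0, 0, 0], [0, 0, 0], 0.4],
  [[0, 0, 0], [0, 0, 0], 0.4],
  [[0, 0, 0], [0, 0, 0], 0.4],
])

```text
t: 2.15
ee_pos: [458.8, 25.6, 121.8]
tool_rot: [2.172, 2.268, 0.003]
wrist_force: [-1.1, -0.6, -0.3]
gripper_width: 59.6
grip_force: 0.0
```

```bash
python3 - <<'E'
from h import *
s,q,r=st();print(q)
rel([460.3,19.4,67],down(.036))
E
```

```text
[458.76450793  25.62619335 121.78170591]
turn [ 0.0009 -0.0001  0.0023] shift [-0.0315  0.0056  0.2739]
```

Call:
jog_arm([
  [[0.001, 0, 0.002], [-0.031, 0.006, 0.0], 0.4],
  [[0.001, 0, 0.002], [-0.031, 0.006, 0.1], 0.4],
  [[0.001, 0, 0.002], [-0.031, 0.006, 0.19], 0.4],
  [[0.001, 0, 0.002], [-0.031, 0.006, 0.274], 0.4],
  [[0.001, 0, 0.002], [-0.031, 0.006, 0.274], 0.4],
])

```text
t: 2.57
ee_pos: [459.0, 18.7, 63.7]
tool_rot: [-2.179, -2.258, 0.006]
wrist_force: [0.1, 0.5, -0.4]
gripper_width: 59.8
grip_force: 0.0
```

Call:
jog_arm([
  [[0, 0, 0], [0, 0, 0], 0.4],
  [[0, 0, 0], [0, 0, 0], 0.4],
  [[0, 0, 0], [0, 0, 0], 0.4],
])

```text
t: 2.82
ee_pos: [460.1, 19.1, 66.2]
tool_rot: [-2.18, -2.261, 0.002]
wrist_force: [-0.4, -0.8, -1.2]
gripper_width: 59.8
grip_force: 0.0
```

```bash
python3 - <<'E'
from h import *
s,q,r=st();print(q)
rel([460.3,19.4,67],down(.036))
f=bot.grab_frame('side');pickle.dump(f,open('side1.pkl','wb'));cv2.imwrite('pics/s1.png',cv2.resize(f['img'][160:260,290:390],None,fx=6,fy=6,interpolation=cv2.INTER_CUBIC))
E
```

```text
[460.05625197  19.05258717  66.24061734]
turn [-0.0005  0.      0.0001] shift [ 0.0017  0.0013 -0.0038]
```

View pics/s1.png

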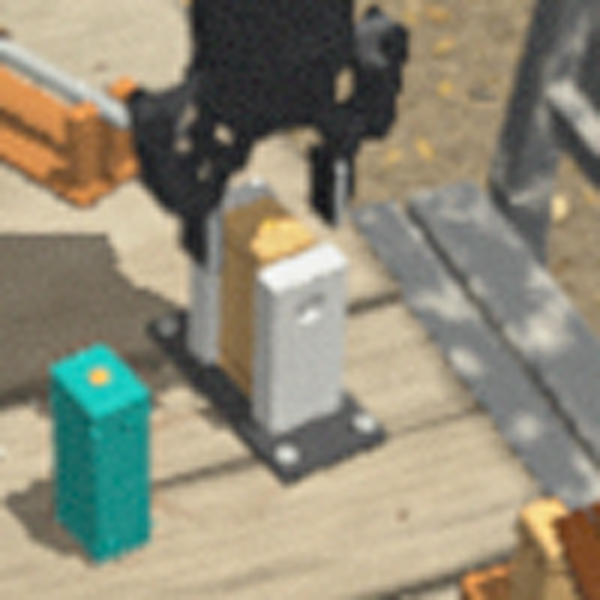

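The side view shows the fingers straddling the block, at (200,235) and (325,200). I'll close and watch the wrist force.

Call:
jog_arm([
  [[0, 0, 0], [0, 0, 0], -0.5],
  [[0, 0, 0], [0, 0, 0], -0.5],
  [[0, 0, 0], [0, 0, 0], -0.5],
  [[0, 0, 0], [0, 0, 0], -0.5],
  [[0, 0, 0], [0, 0, 0], -0.5],
], grip_force=40)

```text
t: 3.28
ee_pos: [459.9, 19.1, 65.5]
tool_rot: [-2.179, -2.261, 0.002]
wrist_force: [1.4, 0.8, 8.7]
gripper_width: 28.7
grip_force: 38.8
```

Call:
jog_arm([
  [[0, 0, 0], [0, 0, -0.05], -0.6],
  [[0, 0, 0], [0, 0, -0.1], -0.6],
  [[0, 0, 0], [0, 0, -0.15], -0.6],
])

```text
t: 3.53
ee_pos: [459.4, 19.1, 95.5]
tool_rot: [-2.179, -2.26, 0.004]
wrist_force: [0.6, 0.8, -1.4]
gripper_width: 29.0
grip_force: 40.4
```

Call:
jog_arm([
  [[0, 0, 0], [0, 0, -0.2], -0.6],
  [[0, 0, 0], [0, 0, -0.4], -0.6],
  [[0, 0, 0], [0, 0, -0.4], -0.6],
  [[0, 0, 0], [0, 0, -0.4], -0.6],
  [[0, 0, 0], [0, 0, -0.4], -0.6],
])

```text
t: 3.95
ee_pos: [459.7, 19.3, 174.9]
tool_rot: [-2.179, -2.26, 0.004]
wrist_force: [-0.1, -0.3, -1.3]
gripper_width: 28.8
grip_force: 40.5
```

```bash
python3 - <<'E'
from h import *
s,q,r=st();print(q,s['gripper_width'])
plan([396.8,-197.3,165],down(-.085),2)
E
```

```text
[459.67431648  19.2632301  174.9019871 ] 28.753736689927248
turn [-0.0005  0.      0.0194] shift [-0.5353 -0.1769  0.0253]
turn [-0.0005  0.      0.0194] shift [-0.545 -0.144  0.025]
```

Call:
jog_arm([
  [[0, 0, 0.019], [-0.18, -0.06, 0.0], -0.6],
  [[0, 0, 0.019], [-0.36, -0.12, 0.01], -0.6],
  [[0, 0, 0.019], [-0.535, -0.177, 0.025], -0.6],
])

```text
t: 4.2
ee_pos: [427.2, -90.2, 169.2]
tool_rot: [-2.244, -2.194, 0.006]
wrist_force: [0.2, -1.2, -0.9]
gripper_width: 28.9
grip_force: 40.5
```

Call:
jog_arm([
  [[0, 0, 0.019], [-0.18, -0.05, 0.01], -0.6],
  [[0, 0, 0.019], [-0.36, -0.1, 0.02], -0.6],
  [[0, 0, 0.019], [-0.545, -0.144, 0.025], -0.6],
  [[0, 0, 0.019], [-0.545, -0.144, 0.025], -0.6],
])

```text
t: 4.53
ee_pos: [393.9, -204.1, 164.4]
tool_rot: [-2.32, -2.116, 0.009]
wrist_force: [-0.4, -0.9, -0.3]
gripper_width: 28.7
grip_force: 40.5
```

Call:
jog_arm([
  [[0, 0, 0], [0, 0, 0.2], -0.6],
  [[0, 0, 0], [0, 0, 0.35], -0.6],
  [[0, 0, 0], [0, 0, 0.35], -0.6],
  [[0, 0, 0], [0, 0, 0.35], -0.6],
  [[0, 0, 0], [0, 0, 0.35], -0.6],
])

```text
t: 4.95
ee_pos: [397.0, -197.4, 96.2]
tool_rot: [-2.31, -2.126, 0.004]
wrist_force: [-0.1, -0.3, -1.0]
gripper_width: 28.8
grip_force: 40.4
```

```bash
python3 - <<'E'
from h import *
s,q,r=st();print(q,s['gripper_width'])
rel([396.8,-197.3,95],down(-.085))
T=bot.grab_frame('top');S=bot.grab_frame('side')
pickle.dump((T,S),open('p2.pkl','wb'))
a=cv2.resize(T['img'][185:245,375:455],(800,600),interpolation=cv2.INTER_CUBIC)[:, :]
b=cv2.resize(S['img'][225:305,320:400],(600,600),interpolation=cv2.INTER_CUBIC)
a=cv2.resize(a,(400,300));cv2.imwrite('pics/p2.png',np.hstack([cv2.copyMakeBorder(a,0,100,0,0,0),cv2.resize(b,(400,400))]))
E
```

```text
[ 396.95812831 -197.3844258    96.24116781] 28.75727286078038
turn [-0.001   0.0002  0.0007] shift [ 0.0004 -0.0008  0.0062]
```

View pics/p2.png

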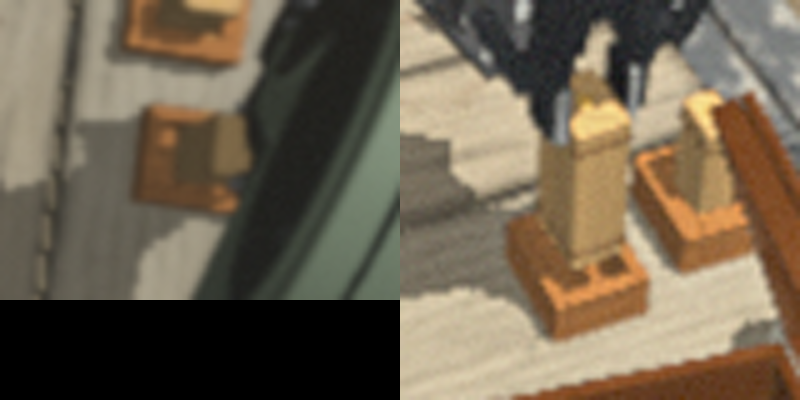

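The top view is mostly hidden. In the side view the block hangs over the slot, with its bottom corners near (582,265) and (632,245). The slot's top corners are near (507,222), (553,300) and (648,265). I'll check these against an overlay of the model.

```bash
python3 - <<'E'
from h import *
T,S=pickle.load(open('p2.pkl','rb'))
def box(x,y,a,w,d,z):
    c,s=np.cos(a),np.sin(a);return [[x+c*i*w/2-s*j*d/2,y+s*i*w/2+c*j*d/2,z] for i,j in((-1,-1),(1,-1),(1,1),(-1,1))]
def show(F,ox,oy,n,k):
    im=cv2.resize(F['img'][oy:oy+n*3//4,ox:ox+n],None,fx=k,fy=k,interpolation=cv2.INTER_CUBIC)
    def d(b,col):cv2.polylines(im,[(((P(F,b)-[ox,oy]+.5)*k-.5)*16).round().astype(int)],True,col,1,cv2.LINE_AA,4)
    sx,sy,sa=396.85,-197.3,-.085
    d(box(sx,sy,sa,52,62,28),(255,0,0));d(box(sx,sy,sa,36,46,28),(255,0,0));d(box(sx,sy,sa,52,62,0),(255,0,0))
    for z in(38.5,133.5):d(box(397,-197.4,-.085,30,40,z),(0,255,0))
    return im
cv2.imwrite('pics/o.png',np.hstack([show(S,325,228,72,8)[:432],np.zeros((432,4,3),np.uint8),show(T,392,195,26,8)[:152].copy() if 0 else cv2.copyMakeBorder(show(T,395,195,27,8)[:160],0,272,0,0,0)])[:, :800])
E
```

```text
(no output)
```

View pics/o.png

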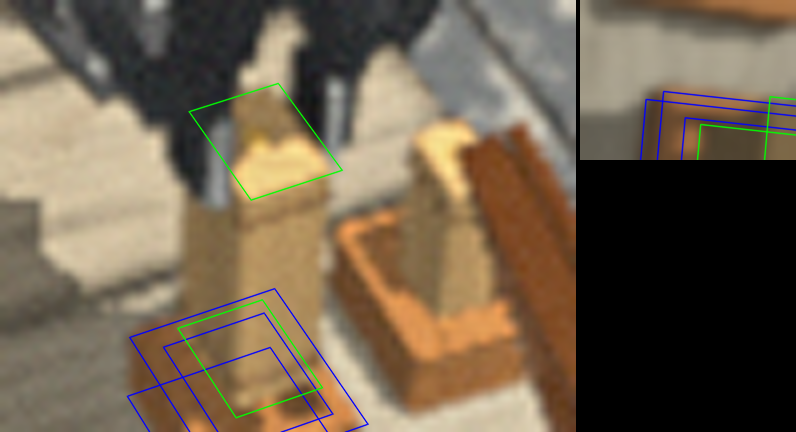

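```bash
python3 - <<'E'
from h import *
from scipy.optimize import minimize
f=pickle.load(open('top0.pkl','rb'));g=pickle.load(open('side0.pkl','rb'))
def box(x,y,a,w,d,z):
    c,s=np.cos(a),np.sin(a);return [[x+c*i*w/2-s*j*d/2,y+s*i*w/2+c*j*d/2,z] for i,j in((-1,-1),(1,-1),(1,1),(-1,1))]
K=8
def prep(F,ox,oy,w,h):
    im=cv2.resize(F['img'][oy:oy+h,ox:ox+w],None,fx=K,fy=K,interpolation=cv2.INTER_CUBIC)
    hsv=cv2.cvtColor(im,cv2.COLOR_BGR2HSV);m=((hsv[...,1]>115)&(hsv[...,0]<22)).astype(np.uint8)
    m=cv2.morphologyEx(m,cv2.MORPH_CLOSE,np.ones((25,25)));n,l,s,_=cv2.connectedComponentsWithStats(m)
    i=1+np.argmax(s[1:,4]);print(s[i]);c=cv2.findContours((l==i).astype(np.uint8),0,2)[0]
    o=np.zeros_like(m);cv2.drawContours(o,c,-1,1,-1);return F,ox,oy,o
def sil(F,ox,oy,m,x):
    p=P(F,box(*x,52,62,0)+box(*x,52,62,28));p=((p-[ox,oy]+.5)*K-.5);o=np.zeros_like(m)
    cv2.fillPoly(o,[(cv2.convexHull(np.float32(p))*16).round().astype(int)],1,8,4);return o
A=[prep(f,395,202,40,30),prep(g,335,260,40,38)]
for sets in(A,A[:1],A[1:]):
    cost=lambda x:sum((sil(*a,(x[0],x[1],x[2]/50))!=a[3]).sum()/a[3].sum() for a in sets)
    r=minimize(cost,[397,-197.3,-.085*50],method='Nelder-Mead',options=dict(initial_simplex=[[397,-197,-4],[400,-197,-4],[397,-194,-4],[397,-197,-7]]));print(r.x[:2],r.x[2]/50,r.fun)
E
```

```text
[   57    34   201   171 28618]
[   51    32   226   232 35367]
[ 397.73541988 -194.73215128] -0.14087223508230454 0.24785083885523224
[ 397.73312114 -195.88377701] -0.10357445987654323 0.14738975469983925
[ 398.12508199 -193.21920435] -0.15180206063561147 0.0903950009896231
```

Call:
jog_arm([
  [[-0.001, 0, 0.003], [0.003, 0.002, 0.02], -0.6],
  [[-0.001, 0, 0.003], [0.003, 0.002, 0.04], -0.6],
  [[-0.001, 0, 0.003], [0.003, 0.002, 0.05], -0.6],
  [[-0.001, 0, 0.003], [0.003, 0.002, 0.06], -0.6],
  [[-0.001, 0, 0.003], [0.003, 0.002, 0.07], -0.6],
])

```text
t: 5.47
ee_pos: [397.2, -196.9, 81.2]
tool_rot: [2.321, 2.116, -0.001]
wrist_force: [-0.4, 0.3, -1.7]
gripper_width: 28.9
grip_force: 40.5
```

```bash
python3 -c "
from h import *
s,q,r=st();print(q.round(1),np.round(s['wrist_force'],1),np.round(s['moment'],2))"
```

```text
[ 397.2 -196.9   81.2] [-0.4  0.3 -1.7] [ 0.04 -0.04  0.02]
```

Call:
jog_arm([
  [[0, 0, 0], [0, 0, 0.02], -0.6],
  [[0, 0, 0], [0, 0, 0.04], -0.6],
  [[0, 0, 0], [0, 0, 0.055], -0.6],
  [[0, 0, 0], [0, 0, 0.065], -0.6],
  [[0, 0, 0], [0, 0, 0.065], -0.6],
])

```text
t: 5.88
ee_pos: [397.0, -196.8, 67.9]
tool_rot: [-2.321, -2.116, 0.001]
wrist_force: [0.1, -0.1, -0.9]
gripper_width: 28.9
grip_force: 40.5
```

Call:
jog_arm([
  [[0, 0, 0], [0, 0, 0.008], -0.6],
  [[0, 0, 0], [0, 0, 0.014], -0.6],
  [[0, 0, 0], [0, 0, 0.018], -0.6],
  [[0, 0, 0], [0, 0, 0.018], -0.6],
])

```text
t: 6.22
ee_pos: [397.2, -196.9, 64.7]
tool_rot: [2.321, 2.116, -0.001]
wrist_force: [-0.3, -0.8, -1.4]
gripper_width: 29.1
grip_force: 40.5
```

Still no contact force. I'll go down in small steps until it touches.

Call:
jog_arm([
  [[0, 0, 0], [0, 0, 0.004], -0.6],
  [[0, 0, 0], [0, 0, 0.008], -0.6],
  [[0, 0, 0], [0, 0, 0.008], -0.6],
])

```text
t: 6.47
ee_pos: [397.4, -197.0, 63.6]
tool_rot: [2.321, 2.116, 0.0]
wrist_force: [-0.6, -0.2, 12.7]
gripper_width: 28.8
grip_force: 42.0
```

The block is seated: contact came at the expected floor height. Releasing and retreating.

Call:
jog_arm([
  [[0, 0, 0], [0, 0, -0.004], 0.0],
  [[0, 0, 0], [0, 0, -0.004], 0.1],
  [[0, 0, 0], [0, 0, -0.004], 0.1],
  [[0, 0, 0], [0, 0, -0.004], 0.1],
])

```text
t: 6.8
ee_pos: [397.2, -196.9, 63.9]
tool_rot: [2.321, 2.116, -0.001]
wrist_force: [-1.2, -0.3, -0.5]
gripper_width: 47.0
grip_force: 0.0
```

Call:
jog_arm([
  [[0, 0, 0], [0, 0, -0.1], 0.1],
  [[0, 0, 0], [0, 0, -0.25], 0.1],
  [[0, 0, 0], [0, 0, -0.45], 0.1],
  [[0, 0, 0], [0, 0, -0.6], 0.1],
  [[0, 0, 0], [0, 0, -0.6], 0.1],
])

```text
t: 7.22
ee_pos: [398.6, -197.6, 188.4]
tool_rot: [2.317, 2.112, 0.004]
wrist_force: [0.3, -0.4, 0.1]
gripper_width: 47.0
grip_force: 0.0
```

```bash
python3 - <<'E'
from h import *
s,q,r=st();print(q,s['gripper_width'])
plan([435.6,310.6,160],down(.308),3)
E
```

```text
[ 398.58613569 -197.55864012  188.43828736] 47.02622392371117
turn [ 0.0006  0.0004 -0.0425] shift [ 0.8491 -0.017   0.0452]
turn [ 0.0006  0.0004 -0.0425] shift [0.8438 0.0962 0.0462]
turn [ 0.0006  0.0004 -0.0425] shift [0.8234 0.2077 0.0469]
```

Call:
jog_arm([
  [[0, 0, -0.0425], [0.2, 0, 0.0], 0.1],
  [[0, 0, -0.0425], [0.4, 0, 0.02], 0.1],
  [[0, 0, -0.0425], [0.6, -0.01, 0.03], 0.1],
  [[0, 0, -0.0425], [0.75, -0.015, 0.04], 0.1],
  [[0, 0, -0.0425], [0.849, -0.017, 0.045], 0.1],
])

```text
t: 7.63
ee_pos: [409.2, -24.4, 174.6]
tool_rot: [-2.172, -2.269, 0.0]
wrist_force: [1.2, 0.1, -0.1]
gripper_width: 46.7
grip_force: 0.0
```

Call:
jog_arm([
  [[0, 0, -0.0425], [0.2, 0.03, 0.0], 0.1],
  [[0, 0, -0.0425], [0.4, 0.05, 0.02], 0.1],
  [[0, 0, -0.0425], [0.6, 0.07, 0.03], 0.1],
  [[0, 0, -0.0425], [0.75, 0.09, 0.04], 0.1],
  [[0, 0, -0.0425], [0.844, 0.096, 0.046], 0.1],
])

```text
t: 8.05
ee_pos: [421.4, 145.5, 165.2]
tool_rot: [-2.015, -2.41, -0.0]
wrist_force: [-0.2, 0.5, 0.3]
gripper_width: 47.0
grip_force: 0.0
```

Call:
jog_arm([
  [[0, 0, -0.0425], [0.2, 0.05, 0.0], 0.1],
  [[0, 0, -0.0425], [0.4, 0.1, 0.02], 0.1],
  [[0, 0, -0.0425], [0.6, 0.15, 0.03], 0.1],
  [[0, 0, -0.0425], [0.823, 0.208, 0.047], 0.1],
  [[0, 0, -0.0425], [0.823, 0.208, 0.047], 0.1],
])

```text
t: 8.47
ee_pos: [432.5, 318.4, 154.9]
tool_rot: [-1.844, -2.541, -0.002]
wrist_force: [-0.7, 1.3, 0.1]
gripper_width: 47.1
grip_force: 0.0
```

Call:
jog_arm([
  [[0, 0, 0], [0, 0, 0.15], 0.1],
  [[0, 0, 0], [0, 0, 0.3], 0.1],
  [[0, 0, 0], [0, 0, 0.3], 0.1],
  [[0, 0, 0], [0, 0, 0.3], 0.1],
  [[0, 0, 0], [0, 0, 0.3], 0.1],
])

```text
t: 8.88
ee_pos: [434.6, 311.3, 97.4]
tool_rot: [1.854, 2.535, 0.001]
wrist_force: [0.1, -0.5, -0.2]
gripper_width: 47.0
grip_force: 0.0
```

```bash
python3 - <<'E'
from h import *
s,q,r=st();print(q,s['gripper_width'])
rel([435.6,310.6,31.5],down(.308))
T=bot.grab_frame('top');S=bot.grab_frame('side');pickle.dump((T,S),open('p3.pkl','wb'))
c=lambda F,x,y,k,w=66,h=50:cv2.resize(F['img'][y:y+h,x:x+w],(w*k,h*k),interpolation=cv2.INTER_CUBIC)
im=np.vstack([np.hstack([c(T,380,180,6),c(S,333,235,6)]),np.hstack([c(T,205,172,6),c(S,255,140,6)])]);print(im.shape);cv2.imwrite('pics/last.png',im)
E
```

```text
[434.57040562 311.32581469  97.37556519] 47.04468750543121
turn [ 0.0002  0.0001 -0.    ] shift [-0.0049  0.0036  0.3294]
(600, 792, 3)
```

View pics/last.png

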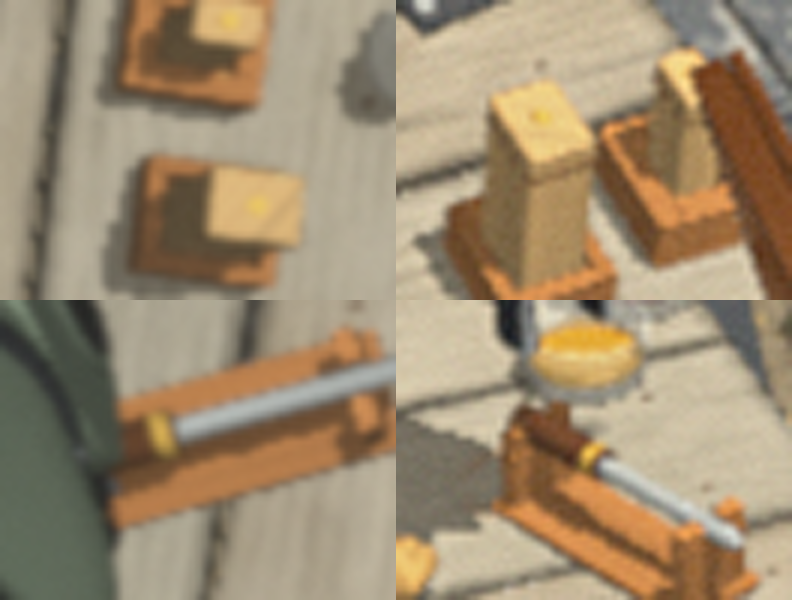

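Both views show the block seated upright in its slot, with its top at (255,205) from above and (540,118) from the side. The pin is still undisturbed in the cradle. Descending to grip the handle.

Call:
jog_arm([
  [[0, 0, 0], [-0.005, 0.004, 0.1], 0.1],
  [[0, 0, 0], [-0.005, 0.004, 0.2], 0.1],
  [[0, 0, 0], [-0.005, 0.004, 0.28], 0.1],
  [[0, 0, 0], [-0.005, 0.004, 0.329], 0.1],
  [[0, 0, 0], [-0.005, 0.004, 0.329], 0.1],
])

```text
t: 9.4
ee_pos: [434.9, 310.4, 29.7]
tool_rot: [-1.854, -2.536, 0.002]
wrist_force: [0.4, 0.7, -0.1]
gripper_width: 46.8
grip_force: 0.0
```

Call:
jog_arm([
  [[0, 0, 0], [0, 0, 0], 0],
  [[0, 0, 0], [0, 0, 0], -0.2],
  [[0, 0, 0], [0, 0, 0], -0.4],
], grip_force=30)

```text
t: 9.65
ee_pos: [435.6, 310.9, 31.4]
tool_rot: [1.854, 2.536, 0.002]
wrist_force: [-0.5, -0.5, -0.1]
gripper_width: 26.3
grip_force: 0.0
```

Call:
jog_arm([
  [[0, 0, 0], [0, 0, 0], -0.8],
  [[0, 0, 0], [0, 0, 0], -0.8],
  [[0, 0, 0], [0, 0, 0], -0.8],
  [[0, 0, 0], [0, 0, 0], -0.8],
])

```text
t: 9.98
ee_pos: [435.3, 310.8, 31.2]
tool_rot: [1.854, 2.536, 0.001]
wrist_force: [-2.2, 0.1, 9.9]
gripper_width: 14.5
grip_force: 27.9
```

```bash
python3 -c "
from h import *
s,q,r=st();print(q.round(1),np.round(s['wrist_force'],1),np.round(s['moment'],2),s['gripper_width'])
rel([435.6,310.6,31.5],down(.308))"
```

```text
[435.3 310.8  31.2] [-2.2  0.1  9.9] [-0.12  0.4   0.09] 14.487440695405605
turn [ 0.0003 -0.      0.0001] shift [-0.0015  0.0008 -0.0015]
```

Call:
jog_arm([
  [[0, 0, 0], [0, 0, 0], -0.8],
  [[0, 0, 0], [0, 0, 0], -0.8],
  [[0, 0, 0], [0, 0, 0], -0.8],
])

```text
t: 10.23
ee_pos: [435.4, 310.8, 31.2]
tool_rot: [1.854, 2.536, 0.001]
wrist_force: [-2.3, -0.9, 10.0]
gripper_width: 14.7
grip_force: 27.9
```

```bash
python3 - <<'E'
from h import *
s,q,r=st();print(s['gripper_width'],s['grip_force'],np.round(s['wrist_force'],1),np.round(s['moment'],2))
S=bot.grab_frame('side');T,S0=pickle.load(open('p3.pkl','rb'))
# compare shank appearance: axis of bright shank in side view, before & after
for F in(S0,S):
    im=F['img'][155:185,275:320].astype(int);m=(im.min(2)>125)&(np.ptp(im,2)<28)
    y,x=np.nonzero(m);print(m.sum());print('\n'.join(''.join('#' if v else '.' for v in r) for r in m))
def pr(u,v): pass
print(P(S,[[444.7,282,50],[444.7+105*np.sin(.308),282-105*np.cos(.308),50],[435.6,310.6,50]]))
E
```

```text
14.663625085898271 27.86313772201538 [-2.3 -0.9 10. ] [-0.1   0.37  0.03]
109
......###.#########..........................
..........#.#..##............................
...........#.#...............................
.............................................
.............................................
.............................................
.............................................
.............................................
.............................................
.............................................
.............................................
..............###............................
..............#####..........................
..............######.........................
...............#######.......................
................########.....................
..................#######....................
...................########..................
.....................########................
.......................########..............
.........................#######.............
..........................#.#.####...........
..........
[... 1129 characters left out ...]
..............
...................########..................
.....................#######.................
.......................########..............
........................########.............
..........................###.####...........
...............................####..........
................................####.........
.................................#####.......
..................................####.......
.............................................
.............................................
.............................................
.............................................
[[289.80755926 167.326742  ]
 [312.7020368  180.44271055]
 [283.59473896 163.76789056]]
```

Width is 14.7 mm on a 20 mm handle, so the pads may be catching it above its axis. I'll reopen, go 4 mm lower and grip again to compare.

Call:
jog_arm([
  [[0, 0, 0], [0, 0, 0], -0.2],
  [[0, 0, 0], [0, 0, 0], -0.2],
  [[0, 0, 0], [0, 0, 0.02], -0.2],
  [[0, 0, 0], [0, 0, 0.02], -0.2],
])

```text
t: 10.62
ee_pos: [434.9, 310.5, 25.8]
tool_rot: [1.854, 2.536, -0.001]
wrist_force: [0.0, 0.0, 0.3]
gripper_width: 34.3
grip_force: 0.0
```

Call:
jog_arm([
  [[0, 0, 0], [0, 0, 0], -0.8],
  [[0, 0, 0], [0, 0, 0], -0.8],
  [[0, 0, 0], [0, 0, 0], -0.8],
  [[0, 0, 0], [0, 0, 0], -0.8],
  [[0, 0, 0], [0, 0, 0], -0.8],
])

```text
t: 11.03
ee_pos: [435.2, 310.5, 26.3]
tool_rot: [1.854, 2.536, -0.001]
wrist_force: [0.4, -0.8, -0.5]
gripper_width: 18.1
grip_force: 29.3
```

Call:
jog_arm([
  [[0, 0, 0], [0, 0, 0], -0.2],
  [[0, 0, 0], [0, 0, 0], -0.2],
  [[0, 0, 0], [0, 0, 0.022], -0.2],
  [[0, 0, 0], [0, 0, 0.022], -0.2],
])

```text
t: 11.37
ee_pos: [434.9, 310.5, 21.3]
tool_rot: [1.854, 2.536, -0.002]
wrist_force: [-0.8, 0.9, -0.1]
gripper_width: 34.3
grip_force: 0.0
```

Call:
jog_arm([
  [[0, 0, 0], [0, 0, 0], -0.8],
  [[0, 0, 0], [0, 0, 0], -0.8],
  [[0, 0, 0], [0, 0, 0], -0.8],
  [[0, 0, 0], [0, 0, 0], -0.8],
  [[0, 0, 0], [0, 0, 0], -0.8],
], grip_force=60)

```text
t: 11.78
ee_pos: [435.1, 310.5, 21.9]
tool_rot: [1.854, 2.536, -0.001]
wrist_force: [0.1, -1.0, 1.9]
gripper_width: 17.4
grip_force: 58.6
```

The width now stays at about the full diameter, so it's a good grip with the pin axis about 28 mm above the TCP. Lifting.

Call:
jog_arm([
  [[0, 0, 0], [0, 0, -0.05], -0.8],
  [[0, 0, 0], [0, 0, -0.12], -0.8],
  [[0, 0, 0], [0, 0, -0.22], -0.8],
  [[0, 0, 0], [0, 0, -0.32], -0.8],
  [[0, 0, 0], [0, 0, -0.35], -0.8],
])

```text
t: 12.2
ee_pos: [435.8, 311.0, 94.8]
tool_rot: [1.853, 2.535, 0.004]
wrist_force: [0.8, -0.3, 0.6]
gripper_width: 17.7
grip_force: 59.3
```

Call:
jog_arm([
  [[0, 0, 0], [0, 0, 0], -0.8],
  [[0, 0, 0], [0, 0, 0], -0.8],
  [[0, 0, 0], [0, 0, 0], -0.8],
])

```text
t: 12.45
ee_pos: [434.7, 310.4, 91.1]
tool_rot: [-1.854, -2.536, 0.002]
wrist_force: [-0.2, -0.6, -0.7]
gripper_width: 17.5
grip_force: 59.3
```

```bash
python3 - <<'E'
from h import *
s,q,r=st();print(q,s['gripper_width'],np.round(s['wrist_force'],1),np.round(s['moment'],2))
plan([453.6,198.5,85],down(.037),1)
S=bot.grab_frame('side');T=bot.grab_frame('top');pickle.dump((T,S),open('p4.pkl','wb'))
d=np.array([np.sin(.308),-np.cos(.308),0]);g=np.array([q[0],q[1],q[2]+28.1])
print('pred side shoulder,tip',P(S,[g+30*d,g+135*d]).round(1).tolist(),'top',P(T,[g+30*d,g+135*d]).round(1).tolist())
for F in (S,T):
    a,b=P(F,[g+30*d,g+135*d]);n=np.array([-(b-a)[1],(b-a)[0]])/np.linalg.norm(b-a)
    # cross-profiles along the shank: centre of bright grey
    k=np.arange(-6,6.01,.25)
    for t in np.linspace(.1,.9,5):
        pts=(a+t*(b-a))+k[:,None]*n
        v=cv2.remap(F['img'],np.float32(pts[:,0])[None],np.float32(pts[:,1])[None],cv2.INTER_LINEAR)[0].astype(int)
        w=(v[:,0]-v[:,2])+20; w=np.where(w>15,w,0); print(round(t,1),round((w*k).sum()/max(1,w.sum()),2),w[::4].tolist())
E
```

```text
[434.73901445 310.41489031  91.10621516] 17.511653362374467 [-0.2 -0.6 -0.7] [ 0.05 -0.02 -0.02]
turn [-0.0004  0.0003  0.0864] shift [-0.5618 -0.0799  0.0311]
pred side shoulder,tip [[288.6, 149.5], [312.2, 162.3]] top [[229.6, 190.1], [271.1, 178.3]]
0.1 0.36 [0, 0, 0, 0, 0, 0, 0, 0, 0, 0, 0, 0, 0]
0.3 0.0 [0, 0, 0, 0, 0, 0, 0, 0, 0, 0, 0, 0, 0]
0.5 0.0 [0, 0, 0, 0, 0, 0, 0, 0, 0, 0, 0, 0, 0]
0.7 0.0 [0, 0, 0, 0, 0, 0, 0, 0, 0, 0, 0, 0, 0]
0.9 0.0 [0, 0, 0, 0, 0, 0, 0, 0, 0, 0, 0, 0, 0]
0.1 0.39 [0, 0, 0, 0, 0, 0, 20, 20, 0, 0, 0, 0, 0]
0.3 0.5 [0, 0, 0, 0, 0, 0, 20, 21, 0, 0, 0, 0, 0]
0.5 0.61 [0, 0, 0, 0, 0, 0, 20, 20, 0, 0, 0, 0, 0]
0.7 0.74 [0, 0, 0, 0, 0, 0, 19, 20, 16, 0, 0, 0, 0]
0.9 0.48 [0, 0, 0, 0, 0, 0, 19, 18, 0, 0, 0, 0, 0]
```

Call:
jog_arm([
  [[0, 0, 0.0864], [-0.15, -0.02, 0.0], -0.8],
  [[0, 0, 0.0864], [-0.3, -0.04, 0.01], -0.8],
  [[0, 0, 0.0864], [-0.45, -0.06, 0.02], -0.8],
  [[0, 0, 0.0864], [-0.562, -0.08, 0.031], -0.8],
  [[0, 0, 0.0864], [-0.562, -0.08, 0.031], -0.8],
])

```text
t: 12.97
ee_pos: [454.6, 193.8, 85.2]
tool_rot: [2.185, 2.255, -0.005]
wrist_force: [-0.3, -0.9, -0.6]
gripper_width: 17.4
grip_force: 59.3
```

Call:
jog_arm([
  [[0, 0, 0], [0, 0, 0], -0.8],
  [[0, 0, 0], [0, 0, 0], -0.8],
  [[0, 0, 0], [0, 0, 0], -0.8],
  [[0, 0, 0], [0, 0, 0], -0.8],
])

```text
t: 13.3
ee_pos: [453.7, 199.5, 85.6]
tool_rot: [2.179, 2.263, -0.001]
wrist_force: [-0.6, -0.5, -1.0]
gripper_width: 17.3
grip_force: 59.3
```

```bash
cat > prof.py <<'E'
from h import *
def prof(F,A,B,ts=(.1,.3,.5,.7,.85)):
    a,b=P(F,[A,B]);n=np.array([-(b-a)[1],(b-a)[0]])/np.linalg.norm(b-a);k=np.arange(-7,7.01,.25);o=[]
    for t in ts:
        pts=(a+t*(b-a))+k[:,None]*n
        v=cv2.remap(F['img'],np.float32(pts[:,0])[None],np.float32(pts[:,1])[None],cv2.INTER_LINEAR)[0].astype(float)
        w=v[:,0]-v[:,2]; w-=np.median(np.r_[w[:10],w[-10:]]);w=np.clip(w-8,0,None)*(abs(k)<5.1);o.append(round((w*k).sum()/max(1,w.sum()),2))
    return o
def tip(F,A,B): # bright extent along axis
    a,b=P(F,[A,B]);t=np.arange(.7,1.15,.01);pts=a+t[:,None]*(b-a)
    v=cv2.remap(F['img'],np.float32(pts[:,0])[None],np.float32(pts[:,1])[None],cv2.INTER_LINEAR)[0].astype(float)
    return [round(x) for x in (v[:,0]-v[:,2])[::2]]
E
python3 - <<'E'
from prof import *
s,q,r=st();print(q,np.round(s['wrist_force'],1));y=r.as_matrix()[:,1];a=np.arctan2(y[1],y[0]);print('yaw',a)
d=np.array([np.sin(a),-np.cos(a),0]);g=np.array([q[0],q[1],q[2]+28.1])
S=bot.grab_frame('side');T=bot.grab_frame('top');pickle.dump((T,S),open('p5.pkl','wb'))
for n,F in(('S',S),('T',T)):
    print(n,P(F,[g+30*d,g+135*d]).round(1).tolist(),prof(F,g+30*d,g+135*d),tip(F,g+30*d,g+135*d))
o=np.array([444.7,282,50]);d=np.array([np.sin(.308),-np.cos(.308),0])
for n in('side0','top0'):F=pickle.load(open(n+'.pkl','rb'));print(n,prof(F,o,o+105*d),tip(F,o,o+105*d))
E
```

```text
[453.72843231 199.50933649  85.61391151] [-0.6 -0.5 -1. ]
yaw 0.03820259850590203
S [[308.0, 167.6], [326.2, 185.6]] [np.float64(0.5), np.float64(-0.51), np.float64(0.01), np.float64(0.57), np.float64(0.56)] [-6, -6, -5, -6, -7, -8, -8, -9, -7, -7, -6, -5, -7, -11, -20, -31, -39, -44, -46, -48, -47, -47, -46]
T [[276.0, 187.1], [318.6, 186.6]] [np.float64(0.0), np.float64(0.34), np.float64(0.41), np.float64(0.38), np.float64(0.0)] [0, 1, 0, 1, 0, 0, 1, 1, 2, 1, 2, 1, 0, -1, -1, -3, -15, -28, -22, -2, 2, 2, 2]
side0 [np.float64(-0.94), np.float64(-0.87), np.float64(-0.86), np.float64(-1.44), np.float64(0.28)] [-18, -13, -8, -4, -2, -1, -3, -4, -4, -4, -4, -4, -8, -14, -27, -38, -45, -45, -44, -44, -45, -45, -45]
top0 [np.float64(0.86), np.float64(0.85), np.float64(0.86), np.float64(0.03), np.float64(0.78)] [0, 0, -1, -1, 0, 0, 0, -1, 0, 0, -1, 0, -1, -3, -7, -16, -25, -27, -28, -28, -28, -28, -28]
```

Call:
jog_arm([
  [[0, 0, 0], [0, 0, 0.04], -0.8],
  [[0, 0, 0], [0, 0, 0.08], -0.8],
  [[0, 0, 0], [0, 0, 0.12], -0.8],
  [[0, 0, 0], [0, 0, 0.12], -0.8],
])

```text
t: 13.73
ee_pos: [453.3, 198.3, 60.0]
tool_rot: [-2.18, -2.262, 0.004]
wrist_force: [-0.5, 0.1, -1.2]
gripper_width: 17.7
grip_force: 59.3
```

Call:
jog_arm([
  [[0, 0, 0], [0, 0, 0.015], -0.8],
  [[0, 0, 0], [0, 0, 0.03], -0.8],
  [[0, 0, 0], [0, 0, 0.048], -0.8],
  [[0, 0, 0], [0, 0, 0.048], -0.8],
  [[0, 0, 0], [0, 0, 0.048], -0.8],
])

```text
t: 14.15
ee_pos: [453.9, 198.6, 52.1]
tool_rot: [2.18, 2.262, -0.001]
wrist_force: [-0.6, 0.5, 0.4]
gripper_width: 17.6
grip_force: 59.3
```

```bash
cat > ins.py <<'E'
from prof import *
import sys
s,q,r=st();print(q.round(2),np.round(s['wrist_force'],1),np.round(s['moment'],2))
rel([460.1-.037*float(sys.argv[1]),19.7+float(sys.argv[1]),51.9],down(.037))
E
python3 ins.py 180; python3 ins.py 140
```

```text
[453.91 198.62  52.08] [-0.6  0.5  0.4] [0.04 0.03 0.01]
turn [-0.0001  0.0002 -0.0001] shift [ 0.0055 -0.0021  0.0009]
[453.91 198.62  52.08] [-0.6  0.5  0.4] [0.04 0.03 0.01]
turn [-0.0001  0.0002 -0.0001] shift [-0.1947 -0.0021  0.001 ]
```

Call:
jog_arm([
  [[0, 0, 0], [-0.02, -0.002, 0.001], -0.8],
  [[0, 0, 0], [-0.04, -0.002, 0.001], -0.8],
  [[0, 0, 0], [-0.06, -0.002, 0.001], -0.8],
  [[0, 0, 0], [-0.08, -0.002, 0.001], -0.8],
  [[0, 0, 0], [-0.08, -0.002, 0.001], -0.8],
])

```text
t: 14.57
ee_pos: [454.4, 181.5, 52.1]
tool_rot: [2.181, 2.26, -0.001]
wrist_force: [-0.2, -0.8, -1.5]
gripper_width: 17.2
grip_force: 59.3
```

```bash
python3 ins.py 140
```

```text
[454.36 181.49  52.1 ] [-0.2 -0.8 -1.5] [-0.    0.04  0.01]
turn [ 0.      0.0003 -0.0004] shift [-0.109  -0.0011  0.0011]
```

The nose should be in the near bore, and there is no force. Continuing.

Call:
jog_arm([
  [[0, 0, 0], [-0.025, -0.001, 0.001], -0.8],
  [[0, 0, 0], [-0.05, -0.001, 0.001], -0.8],
  [[0, 0, 0], [-0.075, -0.001, 0.001], -0.8],
  [[0, 0, 0], [-0.1, -0.001, 0.001], -0.8],
  [[0, 0, 0], [-0.1, -0.001, 0.001], -0.8],
])

```text
t: 14.98
ee_pos: [454.8, 161.4, 51.8]
tool_rot: [2.181, 2.26, -0.001]
wrist_force: [1.5, -0.9, -0.7]
gripper_width: 17.1
grip_force: 59.3
```

```bash
python3 ins.py 122; python3 - <<'E'
from prof import *
S=bot.grab_frame('side');s,q,r=st();a=.037
# gap between knuckles: sample where shank should appear, hinge y -20..20; and check the knuckle is undisturbed
for L in(20,10,0,-10): 
    p=P(S,[460.1-a*L,19.7+L,80])[0];print(L,p.round(1),S['img'][int(round(p[1])),int(round(p[0]))])
E
```

```text
[454.84 161.37  51.84] [ 1.5 -0.9 -0.7] [-0.04  0.01 -0.01]
turn [-0.      0.0003 -0.0005] shift [-0.0984  0.0002 -0.0002]
20 [330.5 199.6] [197 207 210]
10 [332.4 201.5] [182 190 190]
0 [334.3 203.4] [177 182 180]
-10 [336.1 205.3] [238 241 242]
```

Call:
jog_arm([
  [[0, 0, 0], [-0.025, 0, 0], -0.8],
  [[0, 0, 0], [-0.05, 0, 0], -0.8],
  [[0, 0, 0], [-0.075, 0, 0], -0.8],
  [[0, 0, 0], [-0.1, 0, 0], -0.8],
  [[0, 0, 0], [-0.1, 0, 0], -0.8],
])

```text
t: 15.45
ee_pos: [455.5, 141.3, 51.8]
tool_rot: [2.181, 2.26, -0.001]
wrist_force: [0.1, -0.2, -0.5]
gripper_width: 17.6
grip_force: 59.3
```

```bash
python3 ins.py 100
```

```text
[455.51 141.33  51.81] [ 0.1 -0.2 -0.5] [ 0.01 -0.01  0.01]
turn [-0.0001  0.0003 -0.0005] shift [-0.1082  0.0006 -0.0003]
```

Clear so far. Next, into the far bore.

Call:
jog_arm([
  [[0, 0, 0], [-0.02, 0, 0], -0.8],
  [[0, 0, 0], [-0.04, 0, 0], -0.8],
  [[0, 0, 0], [-0.06, 0, 0], -0.8],
  [[0, 0, 0], [-0.08, 0, 0], -0.8],
  [[0, 0, 0], [-0.08, 0, 0], -0.8],
])

```text
t: 15.87
ee_pos: [456.1, 125.7, 51.8]
tool_rot: [2.181, 2.261, -0.001]
wrist_force: [0.6, -0.9, -0.5]
gripper_width: 17.3
grip_force: 59.3
```

```bash
python3 ins.py 80
```

```text
[456.09 125.69  51.82] [ 0.6 -0.9 -0.5] [-0.03  0.03  0.05]
turn [-0.      0.0003 -0.0003] shift [-0.13    0.0006 -0.0003]
```

Call:
jog_arm([
  [[0, 0, 0], [-0.03, 0, 0], -0.8],
  [[0, 0, 0], [-0.06, 0, 0], -0.8],
  [[0, 0, 0], [-0.09, 0, 0], -0.8],
  [[0, 0, 0], [-0.12, 0, 0], -0.8],
  [[0, 0, 0], [-0.13, 0, 0], -0.8],
])

```text
t: 16.28
ee_pos: [457.1, 99.4, 51.9]
tool_rot: [2.181, 2.26, -0.001]
wrist_force: [1.0, -0.4, -0.8]
gripper_width: 17.5
grip_force: 59.3
```

Call:
jog_arm([
  [[0, 0, 0], [0, 0, 0], -0.8],
  [[0, 0, 0], [0, 0, 0], -0.8],
  [[0, 0, 0], [0, 0, 0], -0.8],
  [[0, 0, 0], [0, 0, 0], -0.8],
  [[0, 0, 0], [0, 0, 0], -0.8],
])

```text
t: 16.7
ee_pos: [456.9, 100.9, 51.8]
tool_rot: [2.18, 2.262, -0.001]
wrist_force: [1.0, -0.1, -0.4]
gripper_width: 17.5
grip_force: 59.3
```

```bash
python3 ins.py 79; python3 - <<'E'
from prof import *
S=bot.grab_frame('side');S0=pickle.load(open('side0.pkl','rb'));a=.037
for L in range(-30,-70,-4):
    p=P(S,[460.1-a*L,19.7+L,80])[0];i=(int(round(p[1])),int(round(p[0])));print(L,p.round(1),S['img'][i],S0['img'][i])
D=cv2.absdiff(S['img'],S0['img']).max(2)[198:218,335:356]
print('\n'.join(' '.join('%3d'%v for v in r) for r in D))
for n,x,y in(('slot',397,-197),('small',481,-190),('tq',345,-31)):
    u,v=P(S,[x,y,60])[0].astype(int);print(n,cv2.absdiff(S['img'],S0['img']).max(2)[v-15:v+15,u-12:u+12].mean())
E
```

```text
[456.92 100.89  51.77] [ 1.  -0.1 -0.4] [-0.03 -0.03  0.01]
turn [-0.      0.0001  0.0001] shift [-0.011   0.0009 -0.0006]
-30 [340.  209.2] [176 184 182] [157 165 162]
-34 [340.8 210. ] [193 205 203] [139 145 142]
-38 [341.6 210.8] [196 205 202] [175 179 180]
-42 [342.4 211.6] [191 201 201] [207 217 214]
-46 [343.1 212.5] [196 206 204] [179 187 186]
-50 [343.9 213.3] [175 184 184] [170 177 175]
-54 [344.7 214.1] [170 176 176] [166 173 172]
-58 [345.5 214.9] [179 185 184] [170 176 173]
-62 [346.3 215.7] [180 187 187] [171 174 175]
-66 [347.1 216.5] [165 184 193] [156 175 182]
 61  49  36  31  31  29  22   7  12  12  15  12  13   5   7   9  11   9   6  12   9
 52  35  28  29  35  34  37  24  13  13   9  12  13   7  10   7  10   6   9   6   9
 47  39  30  37  42  62  61  39  19  13   9  14   9  11  11   7  15   7   4   6   5
 48  39  40  45  60  73  43  29  10   9   9  13  13  14  11   9   9  12   3  13  11
 62  61  56  59  43  35   7   4   4   6   7   8  12  13   5  12   6  11   7   6  11
 82  46  32  26   6   6   6   7  10   9   9   8   9  12  12  13   9   8  18   8   9
 42   9   4  
[... 531 characters left out ...]
  7  10   8   8  10   8   4   6  11  10   8
  9   9  13  10  20  33  28  26  20   4   5   6  12   4   6   8   7   6   7  12   6
  7  10  13  13  14  27  39  16  19  11   4   8   4   8  10   9  12  11   9  13  11
  7  12  10   8  35  74  60  10  25   9   5  12  10  10  10   6  12   8  10  10  12
  6  11  14  13  23  34  45  31  14   8   4   8  14  12  13  16   8   8   7  11  13
  7  11  15  10  25  18  14  20  12   6   9  11  14  11  12  11  11  12  12  14  16
  5  12  13   7  24  21   5  11  10  11  13  13  13   7   8  11  11  10  12  13  10
 10  16  10  12  25  23   2  13  13  10  15   8  11  15  11  13  10  10  13   3  12
slot 45.34166666666667
small 8.818055555555556
tq 10.094444444444445
```

The nose shows in the far bore mouth, expected about 16 mm out. I'll advance 6 mm more for margin, which still keeps the shoulder off the flange, and then settle.

Call:
jog_arm([
  [[0, 0, 0], [-0.01, 0, 0], -0.8],
  [[0, 0, 0], [-0.02, 0, 0], -0.8],
  [[0, 0, 0], [-0.03, 0, 0], -0.8],
  [[0, 0, 0], [-0.03, 0, 0], -0.8],
  [[0, 0, 0], [-0.03, 0, 0], -0.8],
])

```text
t: 17.17
ee_pos: [457.2, 94.5, 51.8]
tool_rot: [2.18, 2.261, -0.001]
wrist_force: [0.8, -0.4, -1.3]
gripper_width: 17.9
grip_force: 59.3
```

Call:
jog_arm([
  [[0, 0, 0], [0, 0, 0], -0.8],
  [[0, 0, 0], [0, 0, 0], -0.8],
  [[0, 0, 0], [0, 0, 0], -0.8],
  [[0, 0, 0], [0, 0, 0], -0.8],
  [[0, 0, 0], [0, 0, 0], -0.8],
])

```text
t: 17.58
ee_pos: [457.2, 94.7, 51.8]
tool_rot: [2.18, 2.262, -0.001]
wrist_force: [-0.2, 0.7, -1.0]
gripper_width: 17.3
grip_force: 59.3
```

```bash
python3 ins.py 75; python3 - <<'E'
from prof import *
S=bot.grab_frame('side');S0=pickle.load(open('side0.pkl','rb'))
D=cv2.absdiff(S['img'],S0['img']).max(2)[206:222,336:352]
print('\n'.join(' '.join('%3d'%v for v in r) for r in D))
print(np.abs(bot.sense()['joint_vel']).max())
E
```

```text
[457.2   94.69  51.82] [-0.2  0.7 -1. ] [ 0.03 -0.02  0.01]
turn [-0.      0.0002 -0.    ] shift [ 0.      0.0006 -0.0004]
  6   8   5   6   7  16  13  11  12   8  11  12  12   8  15  10
  8   9  11  15  13   9   8  12   8   9  13  12   5  12  14  11
 20   9  10   9   5   4  12  11  10  12  12  13   9  11  12   8
  9   7  11  12  21  21  15   8  10   7  10  12  11   9  10  13
  9  12  10  18  43  61  43  23  13   6  11  10  10   8   6   3
  8  11  12  18  32  28  24  23  12  10   8  12   3   6   5   9
 12  13  13  17  28  41  16  18  19  11   7   4   9   8  10  12
  9  12   8  39  78  58   7  26  27  11   4  15  11  12   6  10
 15   8  10  28  37  46  21   6  24  25   8  14  10  17  12  11
 10  13   7  23  19  24  30  28   8   4   1   8  10  15   9   8
 17  14   7  23  17   8  12  25  21  10   6  12  10  10  12  14
 12  12  14  24  23   4  14   7  12  12  10   7  17  11  15  10
 14   3  17  26  24   4  15  13   8   7  14  12  10  10  12  13
 12   9  21  25  13   9  10  12  13  12  12  14  11   9  13   9
 14   8  24  24   2  11   6   7  12  12  10  13  14  11  13  20
 15  10  24  20   1  11  11  12  11  10   5  13  10  12  13   9
0.0013318039010399177
```

```bash
python3 -c "
from cell import bot
print(bot.close_job())"
```

```text
the job is handed in; nothing more can be done
None
```

The setting block is released upright in its slot (seen in both cameras). The pin runs through both bushings with its nose about 22 mm out by arm position, though the camera showed the nose less clearly, and it was held still at hand-in (17.6 s); no verdict came back.

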